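# Tag the serving caddy and present it to the guest

## Robot

A 6-joint arm with a two-finger parallel gripper is mounted at the origin on a cart in front of the work surface, level with it; the furniture and walls round the work are solid. World frame = base frame: x ahead of the robot, y to its left, z up, the work surface at z = 0. Lengths are in m, angles in rad, forces in N, time in s.
With the tool pointing down it reaches from about 0.375 to 0.975 m from the base axis. Payload 3.8 kg.
Tool frame: the origin (TCP) lies at the very end of the fingers, on their centre line; the grasp point (between the pads) lies bot.hold_point_z behind it (bot.hold_point_z is the distance from the TCP to the grasp point, in m); z points along the fingers, y is the line along which they close (so a half turn about z gives the same grasp; the last joint's range is limited). The gripper opens to 85 mm and grips with 20 to 120 N. Pads are 22 mm wide; open, the fingers measure 114 mm over their backs; the gripper's body (76 mm by 85 mm) begins 54 mm behind the grasp point. The pads swing forward as they close: fully open they stand 13 mm farther back than shut.
Start: joints at [1.113, 0.264, 1.604, -0, 1.274, -0.037], TCP at [0.276, 0.616, 0.206] pointing down, gripper open.
Joint ranges: [-2.63, 2.63], [-0.94, 2.18], [0.31, 2.57], [-1.31, 4.45], [0, 2.66], [-2.55, 2.55]. Speed limits (rad/s): [2.57, 2.57, 3.14, 3.14, 3.14, 3.14].

## Interface

Orientations are given as a rotation vector (axis times angle).
In Python, from workcell import bot gives the robot as it stands.
- The arm moves only by the tool jog_arm, called after "Request:" as name(argument=value, ...), one argument or row to a line, values as JSON. Schema: {"type":"object","properties":{"plan":{"type":"string"},"finger_gap":{"type":"number"},"force":{"type":"number"},"only":{"type":"string"},"quiet":{"type":"boolean"},"lines":{"type":"string"}},"required":["plan"],"additionalProperties":false}. plan is a string of 1 to 5 rows, parted by semicolons, with the numbers parted by spaces; each row has 4 numbers: dx, dy, dz in m, then a turn about the tool's z in rad; each row shifts and turns the commanded pose from where the row before left it, along the tool's axes as they then stand; what a row does not reach is not made up. A row lasts 1/8 s, in which the tool goes at most 0.0625 m and 0.188 rad, less where a joint would pass 70% of its speed; a pose out of reach is approached as far as the arm can. finger_gap is the opening from 0.0 (shut) to 1.0 (fully open), set as the call begins (left out keeps the last). The fingers move at their own pace and stop on an object; force is the grip in N (left out, the last holds). Time passes only in rows, so rows that do not move let the fingers close. The tool returns the time, the measured TCP pose, the force, the opening and the grip force at its end. only (a regular expression) keeps the lines of the reply that match it, lines (a string "A,B") keeps lines A to B, and quiet returns only ok. Input that does not fit is refused with a message, and nothing moves.
- bot.read_state(): the state, without advancing time (a new reading comes with each control period).
- bot.read_camera(name): name is "scene" or "top" or "wrist"; returns the picture (384x512x3 uint8, red, green, blue); there is no depth.
- bot.camera_info(name): a dict with "intrinsics" (3x3 intrinsics, pixels), "k1" (the pictures are not rectified: a ray, as slopes to the right and down, at radius r is drawn at 1 + k1 r^2 times it, then the intrinsics apply), "extrinsics" (4x4, takes a point from camera to world coordinates). Camera axes: x right, y down, z forward; pixel columns grow to the right and rows downward; lengths in m; the calibration is good to about 2 mm. A picture is of the moment at which its call begins: read the wrist's pose just before it. camera_info takes no time and is no camera call; for the wrist camera it gives the pose at the moment of the call.
- bot.finish_job(): hands the job in; it is judged then, once.
The state is a dict: "time": time; "q": joint angles; "joint_vel": joint speeds; "joint_torque": joint torques, N m; "tool_pos": TCP position; "tcp_rot": TCP orientation; "wrist_force": force on the tool from outside, world axes, zero at the start; "torque": the same for the moment, N m; "width": opening from 0.0 (shut) to 1.0 (fully open); "grip_force": force on a finger pad.
Only numpy, scipy, OpenCV 4.12 (cv2) and the standard library are available. Lean on these libraries where they do the work, as an engineer would, in place of code of your own. Each camera call takes 0.05 s, during which the arm holds its last target. There are 200 camera calls.

## Task

Finish the order: take the round-headed wooden tag from its stand and plug it fully home in the socket of the serving caddy on the rubber mat. Then lift the caddy by its handle and turn it a quarter turn, so that it lies square across the mat with the tag end to the guest's side (left or right, where the coaster with the water glass is), keeping the chocolate ball in the middle of the dish and leaving all else alone. Finish while holding the caddy still and level, about 12 cm above the mat: do not set it down or let go.

Things in the scene. Friction and masses are not known exactly. Their poses are not given: they have to be found in the camera images.
- caddy: serving caddy, about 0.36 kg: wooden board 230 (x) x 140 (y) x 12 mm, white dish in the middle (100 mm wide, sloping 6 degrees to its centre inside 18 mm radius, 18 beyond), arched handle over it, dark socket block at the +x (tag) end. Origin: centre of the underside, z up. Starts lengthwise on the mat, x axes alike, tag end away from the robot.
- caddy_grip (a point): centre of the caddy's handle grip: a straight wooden bar 15 mm thick (caddy x), 88 mm long (caddy y), 20 mm high, centred 112 mm above the board's underside; grip it across the 15 mm, from above. Same axes as the caddy. Free height between the ball and the underside of the grip is about 60 mm.
- caddy_socket (a point): middle of the mouth of the caddy's tag socket, 82 mm from the caddy's centre along +x, 38 mm above the board's underside. The block measures 48 (x) x 44 (y) mm; the hole is 17 (x) x 25 (y) mm and 23 mm deep. Same axes as the caddy.
- caddy_dish (a point): bottom of the hollow at the dish's centre, 17 mm above the caddy's underside.
- ball_center (a point): centre of the loose chocolate ball, 26 mm across, 14 g, lying in the middle of the dish. This point's axes turn with the ball and mean nothing.
- tag_round: round-headed order tag, light wood, 108 mm tall, 35 g. Origin: foot of its shank, z up. Shank 14 (x) x 22 (y) x 20 mm, lowest 7 mm tapered to 9 x 17; collar 26 x 34, 20 to 26 mm up; disc head 46 mm across, 10 mm thick (x), centred 85 mm up: grip across it. Half a turn about z is the same. Starts in the stand. Plugged home, collar on block, origin 20 mm below the socket's mouth, x along caddy x.
- tag_diamond: the other order tag, same but for its head, a 33 mm square set on its corner; stays in the stand.
- stand: tag stand, fixed dark wooden block 54 (x) x 150 (y) x 30 mm with two holes, 42 mm either side of its middle along y, each holding a tag (in either order), tag x along stand x. Origin: centre of the underside.
- mat: black rubber bar mat, fixed, 300 (x) x 200 (y) x 5 mm, under the caddy. Origin: centre of the underside.
- coaster: white round coaster, 120 mm across, 6 mm thick, fixed, at the left or the right of the worktop, with the guest's glass on it: it marks the guest's side. Origin: centre of the underside.
- guest_glass: clear water glass on the coaster, 81 mm across, 91 mm tall. Origin: centre of the underside.
- canister: round canister with brown powder and a pale lid, 99 mm across, 105 mm tall, beside the caddy, across from the tag stand. Origin: centre of the underside.
- menu_stand: small wooden card stand, 58 x 86 x 135 mm, across the worktop from the coaster. Origin: centre of the underside.

How it is judged:
On the way, in this order (a step that is already met when the one before it is completed fails the run):
1. the round-headed tag is plugged home in the caddy's socket while the caddy stands on the mat (horizontal distance between tag_round and caddy_socket below 0.005 m and z of tag_round in the frame of caddy_socket below -0.017 m and angle between the z axis of tag_round and the z axis of caddy, either way round below 0.1 rad and angle between the x axis of tag_round and the x axis of caddy, either way round below 0.25 rad and height (world z) of caddy below 0.012 m and horizontal distance between caddy and mat below 0.06 m), for 0.2 s.
2. the caddy is lifted by the gripper, level (z of caddy in the frame of mat above 0.03 m and contact force between caddy and the fingers above 1 N and angle between caddy's own z axis and vertical below 0.15 rad), for 0.2 s.
At the end, for the whole second after the job is handed in: Fingers hold the caddy by its grip, at rest, 80-180 mm above the worktop, within 80 mm of the mat's centre, level within 5 deg, square across the mat within 10 deg, tag end to the coaster's side; ball within 15 mm of the dish's centre; round-headed tag home in the socket and not held (z of caddy in the frame of mat between 0.08 and 0.18 m and horizontal distance between caddy and mat below 0.08 m and angle between caddy's own z axis and vertical below 0.09 rad and angle between the x axis of caddy and the y axis of mat, either way round below 0.18 rad and x of coaster in the frame of caddy above 0.1 m and horizontal distance between ball_center and caddy_dish below 0.015 m and z of ball_center in the frame of caddy below 0.04 m and horizontal distance between tag_round and caddy_socket below 0.006 m and z of tag_round in the frame of caddy_socket below -0.016 m and contact force between caddy and the fingers above 1 N and contact force between tag_round and the fingers below 0.2 N and linear speed of caddy below 0.03 m/s and angular speed of caddy below 0.15 rad/s and distance between the grasp point and caddy_grip below 0.045 m); the arm keeps its last pose, push and grip.
It fails at once if the ball rolled away from the middle of the dish (over 30 mm) (distance between ball_center and caddy_dish above 0.033 m).
It fails at once if the other tag was displaced (distance of tag_diamond from where it was at the start of the episode above 0.02 m).
It fails at once if the guest's glass was displaced (distance of guest_glass from where it was at the start of the episode above 0.03 m).
It fails at once if the canister was displaced (distance of canister from where it was at the start of the episode above 0.03 m).
It fails at once if the card stand was displaced (distance of menu_stand from where it was at the start of the episode above 0.03 m).
It also fails if it takes over 59 s, if anything falls off the work surface, if the arm or the gripper's body presses on something with over 40 N, if the wrist force passes 120 N, or if a joint passes its speed limit or range.

## Working session

There is one attempt and no reset: what is moved stays moved. The work goes in short steps, Python scripts to look and compute and a tool call to move; the robot and the scene stay as the last step left them, time stands still between calls to the robot, and variables do not carry over. Pictures are saved under pics/ and viewed, at most 10 in all, crops included, and the job is handed in when it is done.

```bash
ls; mkdir -p pics
```

Run:
```python
from workcell import bot
import cv2
s=bot.read_state(); print(s, bot.hold_point_z)
for n in("top","scene"):
    cv2.imwrite(f"pics/{n}0.png",bot.read_camera(n)[:,:,::-1]); print(bot.camera_info(n))
a=cv2.imread("pics/top0.png"); 
cv2.imwrite("pics/top0x.png",cv2.resize(a,(800,600),interpolation=cv2.INTER_CUBIC))
```

```text
pics
workcell.py
{'time': 0.0, 'q': array([ 1.11311766e+00,  2.64768442e-01,  1.60539546e+00,  1.14291672e-05,
        1.27369153e+00, -3.68859779e-02]), 'joint_vel': array([ 0.00033453,  0.00188841,  0.00226333, -0.00092778,  0.00121322,
        0.00082143]), 'joint_torque': array([ 1.15151906e-03, -5.15143204e+01, -3.67299736e+01, -2.75940656e-04,
        1.34132768e-02, -2.11412788e-05]), 'tool_pos': array([0.27536445, 0.61540751, 0.2051402 ]), 'tcp_rot': array([-0.65600071, -3.07175998,  0.00344143]), 'wrist_force': array([-0.63785242, -0.416889  , -0.37637965]), 'torque': array([-0.00072991,  0.02129517, -0.00090706]), 'grip_force': 0.0, 'width': 1.0018259022152365} 0.0187
{'intrinsics': array([[473.71182798,   0.        , 262.59841265],
       [  0.        , 473.71182798, 187.9470795 ],
       [  0.        ,   0.        ,   1.        ]]), 'k1': -0.036186422974540194, 'extrinsics': array([[-0.26376487, -0.84512611,  0.46496232, -0.3616823 ],
       [-0.96453664,  0.23601214, -0.11818346,  0.24452982],
       [-0.00985683, -0.47964584, -0.87740681,  1.80193132],
       [ 0.        ,  0.        ,  0.        ,  1.        ]])}
{'intrinsics': array([[371.15937041,   0.        , 256.09768006],
       [  0.        , 371.15937041, 195.08371798],
       [  0.        ,   0.        ,   1.        ]]), 'k1': 0.009466591758344151, 'extrinsics': array([[ 0.56634906, -0.4878104 ,  0.66429644, -0.24822571],
       [-0.82393555, -0.31608121,  0.47034336, -0.53552763],
       [-0.01946676, -0.81371597, -0.58093663,  0.78956881],
       [ 0.        ,  0.        ,  0.        ,  1.        ]])}
```
View pics/top0x.png

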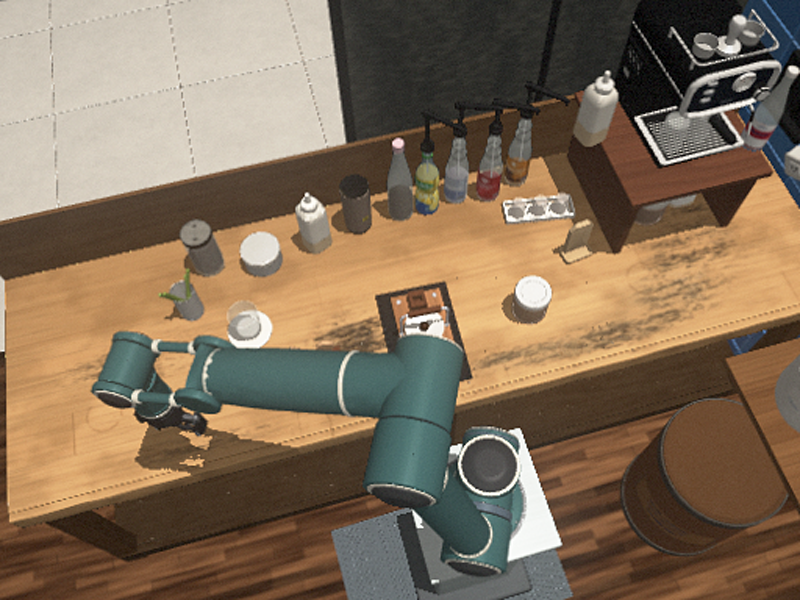

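View pics/scene0.png

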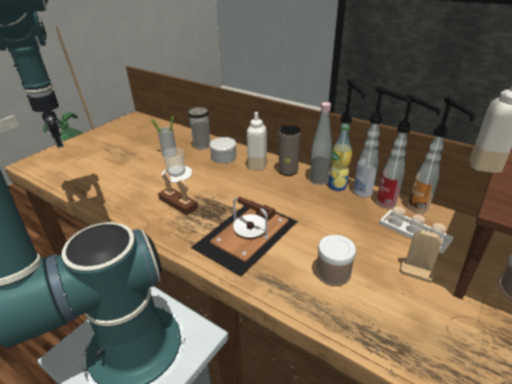

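Run:
```python
import cv2,numpy as np
a=cv2.imread("pics/scene0.png")[140:290,140:370]
cv2.imwrite("pics/scene0x.png",cv2.resize(a,None,fx=3.45,fy=3.45,interpolation=cv2.INTER_CUBIC))
```

Create h.py:
```python
import numpy as np,cv2
from workcell import bot
def ray(n,px,info=None):
    i=info or bot.camera_info(n); K=i['intrinsics']; k=i['k1']
    d=np.array([(px[0]-K[0,2])/K[0,0],(px[1]-K[1,2])/K[1,1]]); u=d.copy()
    for _ in range(30): u=d/(1+k*(u@u))
    T=np.array(i['extrinsics']); return T[:3,3],T[:3,:3]@np.r_[u,1]
def at(n,px,z,info=None):
    o,d=ray(n,px,info); return o+d*(z-o[2])/d[2]
def proj(n,P,info=None):
    i=info or bot.camera_info(n); K=i['intrinsics']; T=np.array(i['extrinsics'])
    p=T[:3,:3].T@(np.array(P)-T[:3,3]); u=p[:2]/p[2]; u=u*(1+i['k1']*(u@u))
    return K[:2,:2]@u+K[:2,2]
```

```text
(no output)
```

View pics/scene0x.png

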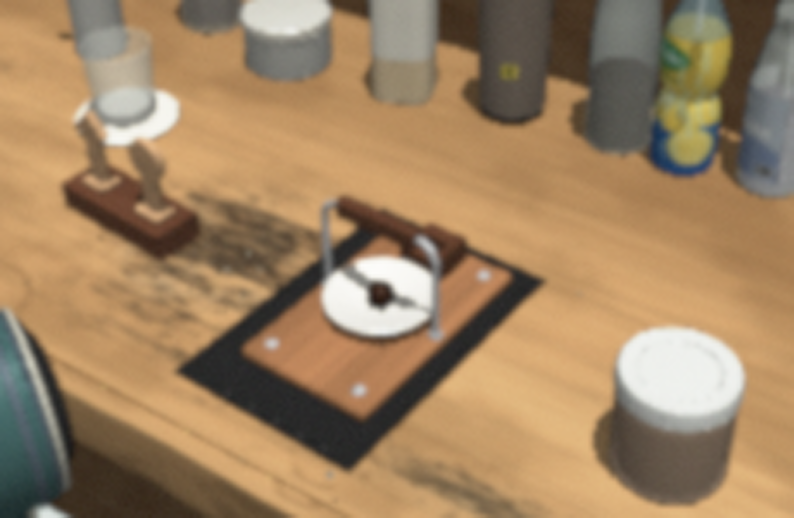

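Run:
```python
from h import *
c=lambda x,y:(140+x/3.45-.35,140+y/3.45-.35)
for nm,p,z in [("matNL",(180,371),.005),("matNR",(348,468),.005),("matFR",(543,283),.005),("brdNL",(243,352),.017),("brdNR",(362,418),.017),("brdFR",(513,270),.017),
 ("ball",(380,293),.035),("gripL",(340,199),.127),("gripR",(465,243),.127),
 ("stL",(66,186),.03),("stN",(165,240),.03),("stR",(198,212),.03),("tagA collar",(100,182),.036),("tagB",(155,212),.036),("headA",(93,133),.095),("headB",(147,160),.095),("coaster",(130,115),.006)]:
    print(nm,at("scene",c(*p),z).round(3))
```

```text
matNL [0.316 0.109 0.005]
matNR [ 0.307 -0.082  0.005]
matFR [ 0.598 -0.099  0.005]
brdNL [0.357 0.069 0.017]
brdNR [ 0.349 -0.066  0.017]
brdFR [ 0.586 -0.072  0.017]
ball [0.472 0.001 0.035]
gripL [0.47  0.04  0.127]
gripR [ 0.477 -0.086  0.127]
stL [0.439 0.377 0.03 ]
stN [0.427 0.227 0.03 ]
stR [0.48  0.231 0.03 ]
tagA collar [0.458 0.345 0.036]
tagB [0.45  0.261 0.036]
headA [0.46  0.345 0.095]
headB [0.454 0.265 0.095]
coaster [0.602 0.449 0.006]
```

Request:
jog_arm(
  plan="0 0 0 0",
  finger_gap=1.0,
)

```text
time: 0.22
tool_pos: [0.2756, 0.6157, 0.2057]
tcp_rot: [-0.656, -3.072, 0.002]
wrist_force: [0.1, 0.7, 0.4]
width: 0.997
grip_force: 0.0
```

Request:
jog_arm(
  plan="-0.049 -0.036 -0.005 0;-0.049 -0.036 -0.005 0;-0.049 -0.036 -0.005 0;-0.049 -0.036 -0.005 0;-0.049 -0.036 -0.005 0",
  quiet=true,
)

```text
ok
```

Request:
jog_arm(
  plan="-0.049 -0.036 -0.005 0;0 0 0 0.18;0 0 0 0.18;0 0 0 0.18;0 0 0 0.18",
  quiet=true,
)

```text
ok
```

Request:
jog_arm(
  plan="0 0 0 0.18;0 0 0 0.18;0 0 0 0.15;0 0 0 0;0 0 0 0",
)

```text
time: 2.1
tool_pos: [0.4558, 0.2988, 0.2364]
tcp_rot: [-2.306, -2.134, 0.0]
wrist_force: [-0.3, -0.4, -0.4]
width: 1.0
grip_force: 0.0
```

Add to h.py:
```python
from scipy.spatial.transform import Rotation as Ro
def go(x,y,z,yaw):
    "tool-frame delta to TCP (x,y,z), tool y-axis heading yaw (deg)"
    s=bot.read_state(); R=Ro.from_rotvec(s['tcp_rot']).as_matrix(); d=R.T@(np.array([x,y,z])-s['tool_pos'])
    h=np.arctan2(R[1,1],R[0,1]); t=(h-np.radians(yaw)+np.pi)%(2*np.pi)-np.pi
    print('d_tool',d.round(4),'turn',t.round(3),'heading',np.degrees(h).round(2),'tilt',(np.degrees(np.arccos(-R[2,2]))).round(2),'t',s['time'])
```

Run:
```python
from h import *
go(.455,.303,.235,-4.6)
w=bot.camera_info("wrist"); print(w)
a=bot.read_camera("wrist"); cv2.imwrite("pics/w1.png",a[:,:,::-1])
cv2.imwrite("pics/t1.png",bot.read_camera("top")[:,:,::-1])
```

```text
d_tool [ 0.0041 -0.0011  0.0014] turn 0.003 heading -4.44 tilt 0.01 t 2.1
{'intrinsics': array([[268.93878684,   0.        , 254.01641282],
       [  0.        , 268.93878684, 195.5927839 ],
       [  0.        ,   0.        ,   1.        ]]), 'k1': -0.06321954184054049, 'extrinsics': array([[ 9.97025986e-01, -7.38338295e-02, -2.20850525e-02,
         4.60340950e-01],
       [-7.70655900e-02, -9.54159275e-01, -2.89207492e-01,
         3.73371597e-01],
       [ 2.80639020e-04,  2.90049383e-01, -9.57011639e-01,
         4.03972488e-01],
       [ 0.00000000e+00,  0.00000000e+00,  0.00000000e+00,
         1.00000000e+00]])}
```

View pics/w1.png

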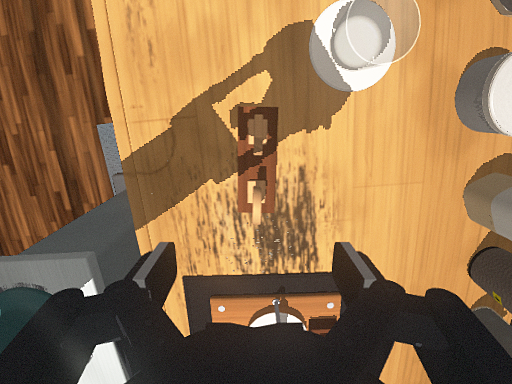

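Run:
```python
from h import *
a=cv2.imread("pics/scene0.png")[168:212,155:201]
a=cv2.resize(a,None,fx=9,fy=9,interpolation=cv2.INTER_LANCZOS4)
b=cv2.imread("pics/w1.png")[100:230,225:290]
b=cv2.resize(b,None,fx=4,fy=4,interpolation=cv2.INTER_CUBIC)[:396*2]
b=cv2.resize(b,(198*1,396))
cv2.imwrite("pics/z1.png",np.hstack([a,b]))
```

```text
(no output)
```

View pics/z1.png

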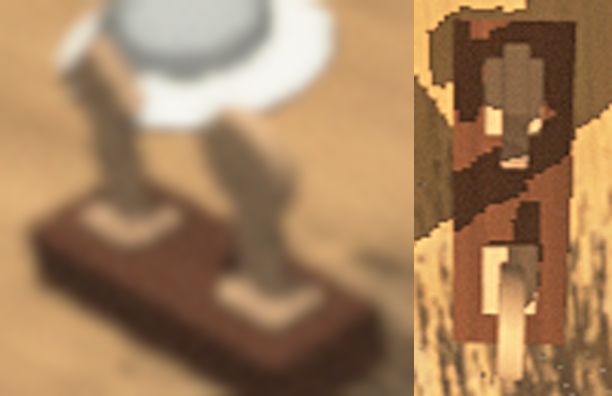

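Run:
```python
from h import *
im=cv2.imread("pics/scene0.png"); f=18
th=np.linspace(0,2*np.pi,60)
disc=np.c_[23*np.cos(th),23*np.sin(th)]; h=33/2**.5; dia=np.array([[h,0],[0,h],[-h,0],[0,-h],[h,0]])
yw=np.radians(-4.6); ex=np.array([np.cos(yw),np.sin(yw),0]); ey=np.array([-np.sin(yw),np.cos(yw),0])
rows=[]
for k in(1,-1):
    c0=np.array([.455,.303,.095])+ey*.042*k
    u=proj("scene",c0).astype(int); x0,y0=u[0]-9,u[1]-8
    crop=cv2.resize(im[y0:y0+16,x0:x0+18],None,fx=f,fy=f,interpolation=cv2.INTER_CUBIC); r=[]
    r.append(crop)
    for s in(disc,dia):
        c=crop.copy()
        for sx,col in((-.005,(0,0,255)),(.005,(0,255,0))):
            P=np.array([proj("scene",c0+ex*sx+ey*a/1e3+np.array([0,0,b/1e3])) for a,b in s])
            cv2.polylines(c,[((P-[x0,y0]+.5)*f).astype(int)],False,col,1)
        r.append(c)
    rows.append(np.hstack(r))
o=np.vstack(rows); print(o.shape); cv2.imwrite("pics/z2.png",cv2.resize(o,(795,int(o.shape[0]*795/o.shape[1]))))
```

```text
(576, 972, 3)
```

View pics/z2.png

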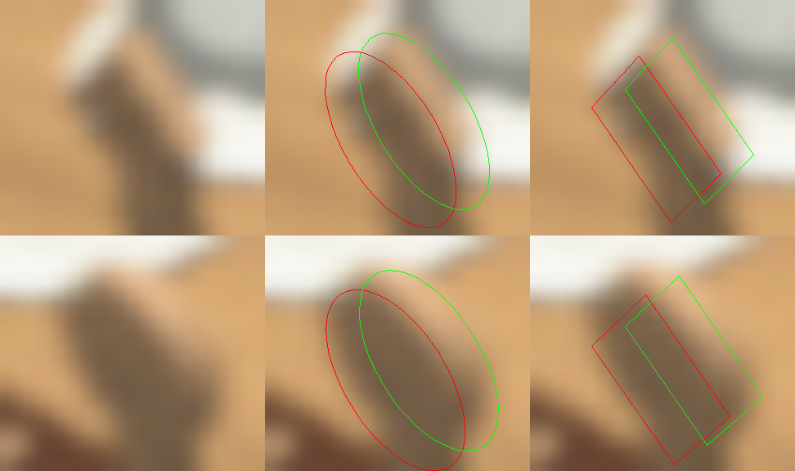

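Run:
```python
from h import *
w={'intrinsics':bot.camera_info("wrist")['intrinsics'],'k1':-0.06321954184054049,'extrinsics':bot.camera_info("wrist")['extrinsics']}
print(at("wrist",(256.7,222),.112),at("wrist",(257.3,190),.085), at("wrist",(257,224),.118))
# collars / stand edges: top surface corners z=.03 in crop coords
g=lambda x,y:(225+(x-414)/198*65-.4,100+y/396*130-.4)
for p in((454,22),(576,24),(566,340),(454,340)): print(at("wrist",g(*p),.03).round(4))
c0=np.array([.455,.303,.095]);yw=np.radians(-4.6);ey=np.array([-np.sin(yw),np.cos(yw),0]);print(c0-ey*.042)
```

```text
[0.45424427 0.25272154 0.112     ] [0.45759606 0.28385773 0.085     ] [0.45452929 0.25270309 0.118     ]
[0.4398 0.385  0.03  ]
[0.4928 0.3801 0.03  ]
[0.4801 0.2339 0.03  ]
[0.4258 0.2382 0.03  ]
[0.45163165 0.26113529 0.095     ]
```

Request:
jog_arm(
  plan="-0.034 0.002 0.03 0.007;0 0 0.03 0;0 0 0 0",
  quiet=true,
)

```text
ok
```

Run:
```python
from h import *
go(.4557,.2637,.078,-4.9)
a=bot.read_camera("wrist"); cv2.imwrite("pics/w2.png",a[:,:,::-1])
b=bot.read_camera("top"); cv2.imwrite("pics/t2.png",b[:,:,::-1])
u=proj("wrist",[.4557,.2637,.118]);print(u)
print(proj("top",[.46,0,.017]))
cv2.imwrite("pics/z3.png",cv2.resize(np.hstack([a[150:384,150:400],cv2.resize(b[140:260,220:340],(234,234))])[:,:,::-1],None,fx=1.6,fy=1.6,interpolation=cv2.INTER_CUBIC))
```

```text
d_tool [0.0007 0.003  0.0958] turn -0.001 heading -4.97 tilt 0.32 t 2.575
[255.73687458 203.48706669]
[271.39587387 212.86253886]
```

View pics/z3.png

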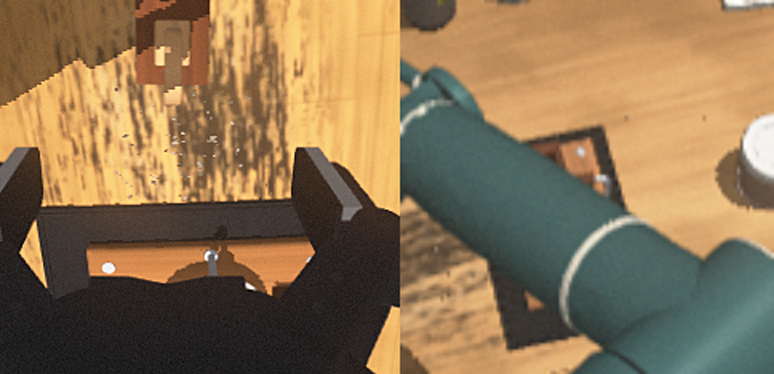

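Request:
jog_arm(
  plan="0 0.003 0.045 0;0 0 0.045 0;0 0 0.006 0;0 0 0 0",
  quiet=true,
)

```text
ok
```

Request:
jog_arm(
  plan="0 0 0 0;0 0 0 0;0 0 0 0;0 0 0 0;0 0 0 0",
  finger_gap=0,
  force=40,
)

```text
time: 3.8
tool_pos: [0.458, 0.2647, 0.0809]
tcp_rot: [-2.316, -2.122, 0.0]
wrist_force: [-1.6, 0.7, 3.4]
width: 0.101
grip_force: 41.3
```

Run:
```python
from h import *
go(.4557,.2637,.078,-4.9)
```

```text
d_tool [-0.0012 -0.0022  0.0029] turn -0.002 heading -4.99 tilt 0.02 t 3.8
```

Request:
jog_arm(
  plan="0 0 -0.02 0;0 0 -0.04 0;0 0 -0.05 0;0 0 -0.04 0;0 0 0 0",
)

```text
time: 4.42
tool_pos: [0.4607, 0.2658, 0.235]
tcp_rot: [2.314, 2.121, 0.013]
wrist_force: [-0.7, 0.8, 0.1]
width: 0.105
grip_force: 40.8
```

Request:
jog_arm(
  plan="-0.05 0.005 0 0;-0.053 0.005 0 0;-0.053 0.005 0 -0.02;-0.053 0.005 0 -0.02;-0.055 0 0 -0.01",
  quiet=true,
)

```text
ok
```

Request:
jog_arm(
  plan="0 0 0 0;0 0 0 0;0 0 0 0",
)

```text
time: 5.42
tool_pos: [0.4581, 0.0008, 0.2298]
tcp_rot: [-2.26, -2.181, 0.001]
wrist_force: [0.1, 0.0, -0.1]
width: 0.104
grip_force: 40.8
```

Run:
```python
from h import *
go(.46,.0,.23,-2)
print(bot.camera_info("wrist")['extrinsics'].round(4).tolist())
a=bot.read_camera("wrist"); cv2.imwrite("pics/w4.png",a[:,:,::-1])
cv2.imwrite("pics/w4x.png",cv2.resize(a[100:384,96:448,::-1],None,fx=2.1,fy=2.1,interpolation=cv2.INTER_CUBIC))
```

```text
d_tool [-0.0007  0.0019 -0.0002] turn -0.001 heading -2.03 tilt 0.07 t 5.425
[[0.9994, -0.0333, -0.0109, 0.4597], [-0.0351, -0.9566, -0.2894, 0.0754], [-0.0007, 0.2896, -0.9571, 0.3974], [0.0, 0.0, 0.0, 1.0]]
```

View pics/w4x.png

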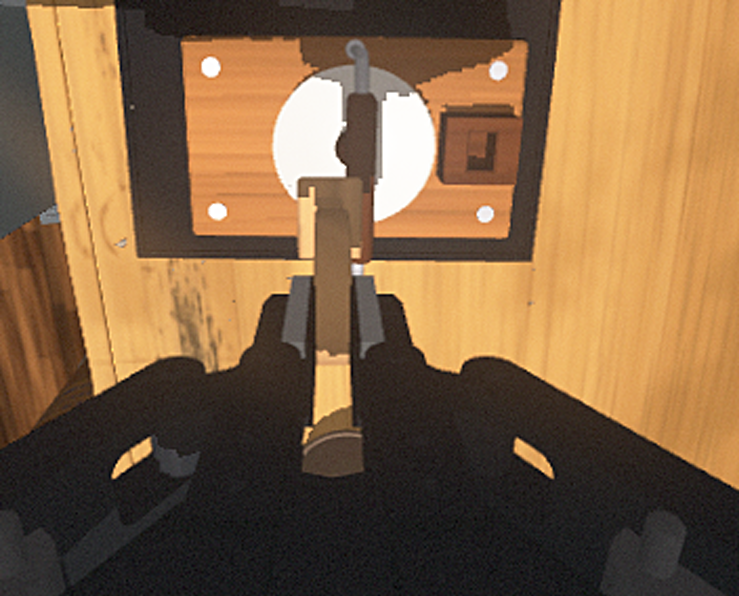

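Run:
```python
from h import *
c=lambda x,y:(96+x/2.1-.26,100+y/2.1-.26)
A=lambda L,z:[print(at("wrist",c(*p),z).round(4)[:2]) for p in L]
print("board");A([(181,38),(528,39),(509,239),(193,235)],.017)
print("screws");A([(210,67),(499,71),(485,214),(217,211)],.018)
print("mat");A([(136,258),(532,262)],.005)
print("block");A([(443,113),(521,114),(516,185),(442,184)],.043)
print("hole");A([(467,131),(497,131),(495,169),(466,169)],.043)
s=bot.read_state()['tool_pos']; zc=s[2]+.0  # tcp
# head centre: grasp tcp .0809 with foot .010 => foot = tcp-.0709
f=s[2]-.0709; print("foot z",f); print("collar top");A([(299,178),(362,178),(361,262),(299,258)],f+.026)
print("collar bottom z");A([(299,178),(362,178)],f+.020)
```

```text
board
[0.3606 0.0753]
[0.5876 0.0671]
[ 0.5823 -0.0725]
[ 0.3544 -0.0615]
screws
[0.3782 0.056 ]
[0.5689 0.047 ]
[ 0.5636 -0.0524]
[ 0.3737 -0.0436]
mat
[ 0.3056 -0.0828]
[ 0.6049 -0.0964]
block
[0.5274 0.0239]
[0.577  0.0218]
[ 0.5764 -0.0247]
[ 0.5277 -0.0224]
hole
[0.5429 0.0119]
[0.5621 0.0114]
[ 0.562  -0.0135]
[ 0.5431 -0.0129]
foot z 0.15911969691359135
collar top
[0.4448 0.0212]
[0.4692 0.0203]
[ 0.4682 -0.0149]
[ 0.4431 -0.0123]
collar bottom z
[0.4444 0.0196]
[0.4695 0.0188]
```

Request:
jog_arm(
  plan="-0.001 0.05 0 0.01;0 0.0465 0 0;0 0 0.05 0;0 0 0.05 0;0 0 0 0",
  quiet=true,
)

```text
ok
```

Request:
jog_arm(
  plan="0 0 0 0;0 0 0 0",
)

```text
time: 6.35
tool_pos: [0.557, -0.0051, 0.1336]
tcp_rot: [2.27, 2.167, 0.006]
wrist_force: [-0.1, -0.4, 0.4]
width: 0.1
grip_force: 40.8
```

Run:
```python
from h import *
go(.5546,-.004,.126,-2.6)
a=bot.read_camera("wrist"); cv2.imwrite("pics/w5.png",a[:,:,::-1])
cv2.imwrite("pics/w5x.png",cv2.resize(a[90:260,150:370,::-1],None,fx=3.5,fy=3.5,interpolation=cv2.INTER_CUBIC))
```

```text
d_tool [ 0.001  -0.0025  0.0076] turn -0.001 heading -2.66 tilt 0.3 t 6.35
```

View pics/w5x.png

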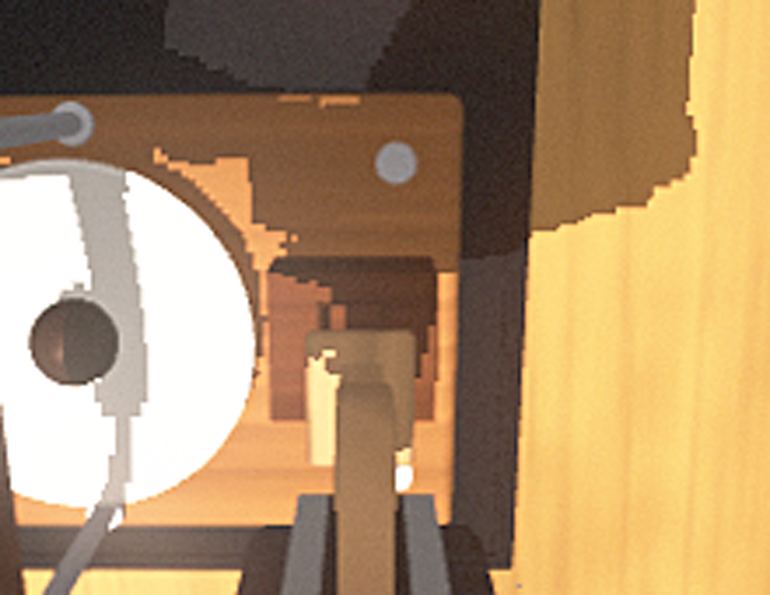

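Run:
```python
from h import *
c=lambda x,y:(150+x/3.5-.36,90+y/3.5-.36)
A=lambda L,z:[print(at("wrist",c(*p),z).round(4)[:2]) for p in L]
print("block bottom corners");A([(270,420),(435,420)],.043)
print("block L/R mid");A([(269,330),(437,330)],.043)
print("block top at base z.017 / top");A([(275,257),(433,257)],.017);A([(275,274),(433,274)],.043)
s=bot.read_state()['tool_pos'];f=s[2]-.0709;print(s,"foot",f)
print("collar");A([(306,332),(415,332),(306,465),(413,455)],f+.026)
print("screw");A([(396,163)],.018)
print("head");A([(339,420),(393,420)],f+.09)
```

```text
block bottom corners
[ 0.5276 -0.0223]
[ 0.5756 -0.0246]
block L/R mid
[0.5294 0.0047]
[0.5769 0.0024]
block top at base z.017 / top
[0.53   0.0209]
[0.5781 0.0187]
[0.5323 0.0206]
[0.5762 0.0185]
[ 0.55683517 -0.00523691  0.13345958] foot 0.06255957861469592
collar
[0.5431 0.0152]
[0.5685 0.014 ]
[ 0.5409 -0.0181]
[ 0.567  -0.0168]
screw
[0.5679 0.0474]
head
[0.5522 0.0161]
[0.5612 0.0157]
```

Request:
jog_arm(
  plan="0 -0.002 0 0;0 0 0.008 0;0 0 0.008 0;0 0 0.004 0;0 0 0 0",
)

```text
time: 7.02
tool_pos: [0.5524, -0.0053, 0.1098]
tcp_rot: [-2.273, -2.168, 0.001]
wrist_force: [0.3, -0.1, -0.1]
width: 0.099
grip_force: 40.8
```

Request:
jog_arm(
  plan="0 0 0.005 0;0 0 0.005 0;0 0 0.004 0;0 0 0 0",
)

```text
time: 7.52
tool_pos: [0.5527, -0.0053, 0.096]
tcp_rot: [-2.273, -2.169, 0.0]
wrist_force: [1.3, -0.3, -0.7]
width: 0.105
grip_force: 40.7
```

Run:
```python
from h import *
go(.5546,-.005,.0939,-2.6)
```

```text
d_tool [0.0004 0.0019 0.0021] turn -0.002 heading -2.69 tilt 0.01 t 7.525
```

Request:
jog_arm(
  plan="0 0.001 0.002 0;0 0 0.002 0;0 0 0 0",
)

```text
time: 7.9
tool_pos: [0.5541, -0.0053, 0.0938]
tcp_rot: [2.273, 2.168, 0.0]
wrist_force: [-1.5, -0.2, 6.6]
width: 0.1
grip_force: 41.7
```

Request:
jog_arm(
  plan="0 0 0.002 0;0 0 0 0;0 0 0 0",
)

```text
time: 8.28
tool_pos: [0.5547, -0.0054, 0.0938]
tcp_rot: [2.272, 2.168, 0.002]
wrist_force: [-4.3, 0.3, 16.0]
width: 0.102
grip_force: 43.1
```

Run:
```python
from h import *
go(.5546,-.005,.0939,-2.6)
a=bot.read_camera("wrist"); b=bot.read_camera("scene")
x=cv2.resize(a[90:260,150:370,::-1],(500,386),interpolation=cv2.INTER_CUBIC); y=cv2.resize(b[170:247,210:270,::-1],(300,386),interpolation=cv2.INTER_CUBIC)
cv2.imwrite("pics/w6x.png",np.hstack([x,y]))
```

```text
d_tool [ 0.0004 -0.0001 -0.0001] turn -0.002 heading -2.69 tilt 0.11 t 8.275
```

View pics/w6x.png

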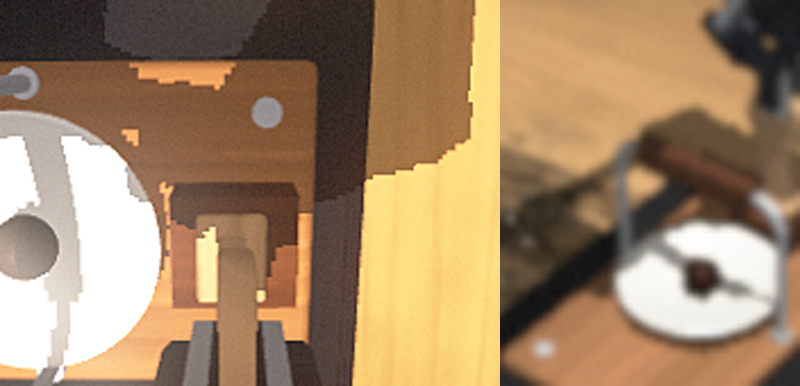

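Request:
jog_arm(
  plan="0 0 -0.003 0;0 0 0 0;0 0 0 0;0 0 0 0",
  finger_gap=0.5,
  quiet=true,
)

```text
ok
```

Request:
jog_arm(
  plan="0 0 -0.03 0;0 0 -0.04 0;0 0 -0.04 0;0 0 0 0",
)

```text
time: 9.38
tool_pos: [0.5567, -0.0055, 0.2078]
tcp_rot: [2.269, 2.165, 0.008]
wrist_force: [0.1, 0.3, -0.6]
width: 0.502
grip_force: 0.0
```

Run:
```python
from h import *
go(.472,.001,.2,-2.6)
a=bot.read_camera("wrist"); cv2.imwrite("pics/w7.png",a[:,:,::-1])
# handle bar: dark rows on white dish
```

```text
d_tool [ 0.0025 -0.0849  0.0071] turn -0.002 heading -2.69 tilt 0.45 t 9.375
```

Request:
jog_arm(
  plan="0.002 -0.042 0 0;0 -0.04 0 0;0 0 0 0;0 0 0 0",
  finger_gap=0.7,
)

```text
time: 9.93
tool_pos: [0.4717, 0.0005, 0.2026]
tcp_rot: [-2.273, -2.168, 0.001]
wrist_force: [0.6, -1.2, -0.7]
width: 0.7
grip_force: 0.0
```

Run:
```python
from h import *
go(.472,.001,.0985,-2.6)
a=bot.read_camera("wrist"); cv2.imwrite("pics/w8.png",a[:,:,::-1])
# ball (dark brown on white), white-dish blob, handle & tag position by colour
w=((a.min(2)>190)).astype(np.uint8)
n,l,st,ce=cv2.connectedComponentsWithStats(w)
for i in np.argsort(-st[1:,4])[:3]+1: print('white',st[i],ce[i].round(1))
for nm,P in [("grip",(.472,.001,.127)),("tagtop",(.5538,-.003,.131)),("collar",(.5538,-.003,.049)),("ball",(.4715,.0015,.035))]: print(nm,proj("wrist",P).round(1))
r=a[175:200,250:350].astype(int)
print("row profiles");
for y in (150,160,170,180,190,200): print(y,' '.join('%d/%d'%(a[y,x].sum()//3,int(a[y,x,0])-int(a[y,x,2])) for x in range(240,300,3)))
```

```text
d_tool [0.0005 0.0003 0.1041] turn -0.002 heading -2.69 tilt 0.05 t 9.925
white [   0  101   64  174 5966] [ 24.3 205.3]
white [ 213  142   34   71 1859] [231.6 175.3]
white [ 263  145   33   68 1448] [279.3 177.8]
grip [254.9 196.1]
tagtop [342.2 197.5]
collar [321.3 177.7]
ball [254.3 174.6]
row profiles
150 250/6 250/6 253/4 67/32 64/32 66/31 69/32 65/30 148/14 142/17 255/0 252/4 254/1 116/18 130/21 125/20 134/14 81/64 145/125 147/123
160 249/6 250/5 244/18 79/32 71/33 71/31 72/30 66/32 152/14 144/14 255/0 252/3 252/4 252/3 252/4 252/4 252/3 252/3 171/24 163/142
170 249/6 253/4 47/28 79/33 80/32 77/31 76/28 75/34 137/20 152/18 255/0 253/2 252/3 252/4 252/4 252/3 252/3 252/4 251/4 153/151
180 250/6 250/5 205/26 102/70 110/75 104/69 100/67 86/51 166/17 153/22 255/0 253/2 252/4 252/4 252/4 252/4 252/4 252/3 251/1 134/119
190 248/7 249/6 247/13 104/69 104/80 101/68 105/68 80/47 166/21 152/20 253/3 252/4 251/4 252/4 251/4 251/5 252/4 251/1 156/133 165/135
200 249/7 250/6 251/9 94/74 108/76 102/72 96/67 79/52 189/22 251/5 251/5 251/5 251/5 251/5 250/5 226/37 151/130 153/130 154/128 152/132
```

Request:
jog_arm(
  plan="0 0 0.04 0;0 0 0.04 0;0 0 0.018 0;0 0 0.006 0;0 0 0 0",
  quiet=true,
)

```text
ok
```

Request:
jog_arm(
  plan="0 0 0 0",
)

```text
time: 10.72
tool_pos: [0.4734, 0.0005, 0.101]
tcp_rot: [2.272, 2.167, 0.003]
wrist_force: [-0.2, -0.8, 0.4]
width: 0.702
grip_force: 0.0
```

Request:
jog_arm(
  plan="0 0 0 0;0 0 0 0;0 0 0 0;0 0 0 0;0 0 0 0",
  finger_gap=0,
  force=80,
)

```text
time: 11.35
tool_pos: [0.4721, 0.0005, 0.1003]
tcp_rot: [2.273, 2.169, 0.0]
wrist_force: [-2.9, 0.2, 4.9]
width: 0.121
grip_force: 78.4
```

Run:
```python
from h import *
go(.472,.001,.0985,-2.6)
```

```text
d_tool [ 0.0005 -0.0001  0.0018] turn -0.002 heading -2.69 tilt 0.02 t 11.35
```

Request:
jog_arm(
  plan="0 0 0 0;0 0 0 0",
)

```text
time: 11.6
tool_pos: [0.4721, 0.0006, 0.1003]
tcp_rot: [2.273, 2.169, 0.0]
wrist_force: [-2.8, 0.2, 5.7]
width: 0.123
grip_force: 78.4
```

Request:
jog_arm(
  plan="0 0 -0.004 0;0 0 -0.004 0;0 0 -0.004 0;0 0 -0.004 0;0 0 0 0",
)

```text
time: 12.22
tool_pos: [0.4723, 0.0005, 0.1159]
tcp_rot: [2.273, 2.168, 0.001]
wrist_force: [-0.0, 0.4, -4.1]
width: 0.116
grip_force: 78.3
```

Run:
```python
from h import *
go(.46,.005,.22,87)
```

```text
d_tool [ 0.0039 -0.0124 -0.1041] turn -1.565 heading -2.69 tilt 0.05 t 12.225
```

Request:
jog_arm(
  plan="0 0 -0.008 0;0 0 -0.012 0;0 0 -0.015 0;0 0 -0.015 0;0 0 -0.015 0",
  quiet=true,
)

```text
ok
```

Request:
jog_arm(
  plan="0 0 -0.014 0;0 0 -0.01 0;0 0 -0.006 0;0 0 -0.003 0;0 0 0 0",
)

```text
time: 13.48
tool_pos: [0.4718, 0.0006, 0.2133]
tcp_rot: [-2.273, -2.168, 0.0]
wrist_force: [0.5, 0.5, -5.1]
width: 0.119
grip_force: 78.4
```

Request:
jog_arm(
  plan="0 0 0 -0.03;0 0 0 -0.06;0 0 0 -0.09;0 0 0 -0.09;0 0 0 -0.09",
  quiet=true,
)

```text
ok
```

Request:
jog_arm(
  plan="0 0 0 -0.09;0 0 0 -0.09;0 0 0 -0.09;0 0 0 -0.09;0 0 0 -0.09",
  quiet=true,
)

```text
ok
```

Request:
jog_arm(
  plan="0 0 0 -0.09;0 0 0 -0.09;0 0 0 -0.09;0 0 0 -0.09;0 0 0 -0.09",
)

```text
time: 15.35
tool_pos: [0.4716, 0.0005, 0.2129]
tcp_rot: [-0.553, -3.092, 0.0]
wrist_force: [-0.1, 0.1, -5.4]
width: 0.117
grip_force: 78.4
```

Run:
```python
from h import *
go(.472,.001,.215,87.4)
```

```text
d_tool [-0.0002  0.0006 -0.0021] turn -0.308 heading 69.73 tilt 0.05 t 15.35
```

Request:
jog_arm(
  plan="0 0 0 -0.08;0 0 0 -0.08;0 0 0 -0.06;0 0 0 -0.05;0 0 0 -0.03",
  quiet=true,
)

```text
ok
```

Request:
jog_arm(
  plan="0 0 0 0;0 0 0 0;0 0 0 0;0 0 0 0;0 0 0 0",
)

```text
time: 16.6
tool_pos: [0.4719, 0.0005, 0.2135]
tcp_rot: [0.091, 3.14, -0.0]
wrist_force: [0.4, -0.0, -5.6]
width: 0.116
grip_force: 78.4
```

Run:
```python
from h import *
go(.472,.001,.215,87.4)
s=bot.read_state(); print(s['torque'].round(2),s['q'].round(2))
a=bot.read_camera("wrist"); cv2.imwrite("pics/w9.png",a[:,:,::-1])
R=Ro.from_rotvec(s['tcp_rot']).as_matrix()
ex=R[:,1]; ey=np.cross([0,0,1],ex); o=s['tool_pos']-[0,0,.095]+np.array([0,0,0]); print('caddy o',o)
P=lambda x,y,z:proj("wrist",o+ex*x+ey*y+np.array([0,0,z]))
for nm,p in [("dish",(0,0,.017)),("ball",(0,0,.03)),("dishL",(-.05,0,.025)),("dishR",(.05,0,.025)),("collar",(.082,0,.044)),("blockL",(.058,.0,.038)),("blockR",(.106,0,.038)),("tagtop",(.082,0,.126))]: print(nm,P(*p).round(1))
w=(a.min(2)>150).astype(np.uint8); n,l,st,ce=cv2.connectedComponentsWithStats(w)
for i in np.argsort(-st[1:,4])[:4]+1: print('white',st[i])
u=P(0,0,.03).astype(int)
for y in range(u[1]-24,u[1]+25,6): print(y,' '.join('%d'%(a[y,x].sum()//3) for x in range(u[0]-60,u[0]+61,4)))
u=P(.082,0,.044).astype(int); print('collar')
for y in range(u[1]-16,u[1]+17,4): print(y,' '.join('%d'%(a[y,x].sum()//3) for x in range(u[0]-40,u[0]+41,4)))
```

```text
d_tool [-0.      0.0005 -0.0015] turn -0.012 heading 86.68 tilt 0.0 t 16.6
[-0.02 -0.02  0.01] [-0.05 -0.13  2.01 -0.    1.26 -1.56]
caddy o [0.47193183 0.00051432 0.11850359]
dish [253.1 196.2]
ball [253.1 200.4]
dishL [199.3 198.7]
dishR [306.9 198.8]
collar [347.8 205.4]
blockL [318.7 203.2]
blockR [372.  203.2]
tagtop [394.1 251.3]
white [ 195  121  108  121 5590]
white [   0  150   38   79 2278]
white [ 475  338   37   46 1113]
white [276 144  22  53 647]
176 169 159 251 250 250 251 250 250 251 250 251 251 196 109 112 108 104 98 88 165 159 159 156 255 253 253 154 156 154 87 85
182 169 255 251 250 250 250 250 250 250 251 251 252 143 111 117 113 108 103 90 166 155 158 158 243 252 254 155 160 154 135 78
188 165 255 250 250 250 250 251 251 251 251 252 252 145 114 115 113 107 102 90 167 159 159 156 254 253 255 159 158 157 155 63
194 170 252 250 251 251 250 251 251 252 252 252 253 68 115 115 109 105 105 90 165 163 157 156 153 161 156 157 159 156 155 6
[... 624 characters left out ...]
llar
189 156 111 60 67 91 94 92 173 199 199 197 184 199 98 93 51 94 72 139 116 95
193 157 119 55 61 107 102 95 191 201 204 187 176 93 104 78 52 92 62 105 77 83
197 156 131 53 63 62 63 105 193 200 209 117 108 99 95 61 59 104 57 77 90 95
201 156 108 60 61 59 58 54 204 205 184 98 109 112 97 96 80 95 100 114 106 104
205 155 88 49 59 61 60 55 101 108 131 94 102 109 107 91 112 99 99 107 153 143
209 155 78 49 68 55 58 58 103 105 77 106 94 99 104 100 104 95 102 107 160 164
213 161 69 49 66 61 64 66 105 105 75 78 106 96 104 111 107 100 98 110 103 173
217 86 83 49 58 52 51 75 100 104 102 76 81 101 101 101 93 96 105 112 105 187
221 88 90 76 56 57 47 53 102 101 99 96 78 92 101 114 97 100 103 107 105 183
```

Run:
```python
from h import *
s=bot.read_state(); i=bot.camera_info("wrist"); T=np.eye(4); T[:3,:3]=Ro.from_rotvec(s['tcp_rot']).as_matrix(); T[:3,3]=s['tool_pos']
X=np.linalg.inv(T)@i['extrinsics']
def info(t,head):
    h=np.radians(head); y=np.array([np.cos(h),np.sin(h),0]); z=np.array([0,0,-1.]); M=np.eye(4); M[:3,:3]=np.c_[np.cross(y,z),y,z]; M[:3,3]=t
    return {**i,'extrinsics':M@X},y
for f,t,hd,o in(("w8",[.4717,.0005,.2026],-2.69,[.472,.0005,.005]),("w9",s['tool_pos'],86.68,s['tool_pos']-[0,0,.095])):
    a=cv2.imread(f"pics/{f}.png"); inf,ex=info(t,hd); ey=np.cross([0,0,1],ex)
    p=lambda x,y,z:proj("wrist",np.array(o)+ex*x+ey*y+np.array([0,0,z]),inf)
    g=a.min(2)
    m=(g>140).astype(np.uint8); n,l,st,ce=cv2.connectedComponentsWithStats(m)
    print(f,'pred dish L,R,far',p(-.05,0,.025).round(1),p(.05,0,.025).round(1),'screws',[p(x,y,.013).round(1).tolist() for x,y in((-.0955,.05),(.0955,.05),(-.0955,-.05),(.0955,-.05))],'board L,R',p(-.115,0,.012).round(1),p(.115,0,.012).round(1))
    for k in range(1,n):
        if 20<st[k,4]<9000: print('  ',st[k],ce[k].round(1))
```

```text
w8 pred dish L,R,far [215.  174.8] [292.3 174.9] screws [[179.6, 135.0], [327.6, 135.0], [185.1, 208.1], [322.1, 208.2]] board L,R [168.3 172.8] [339.  172.9]
   [   0  100   65  175 6211] [ 24.7 204.8]
   [176 129  10  11  83] [180.6 133.9]
   [ 213  141   35   72 1902] [231.6 175.4]
   [ 263  145   34   68 1638] [278.1 178.1]
   [312 166   9  25 106] [315.6 178.1]
   [338 191   4  12  27] [339.1 196.5]
   [182 203   9   9  64] [186.1 207. ]
   [318 203   9   9  58] [322.4 206.9]
   [251 237   7  10  63] [254.2 241.3]
w9 pred dish L,R,far [199.3 198.7] [307.  198.8] screws [[150.0, 143.3], [356.3, 143.4], [160.7, 241.4], [345.7, 241.4]] board L,R [136.4 194.7] [370.  194.8]
   [187  33   6   7  24] [189.2  36.4]
   [ 195  121  116  121 7635] [251.6 187.3]
   [144 135  13  14 145] [150.1 141.6]
   [349 135  13  14 140] [354.9 141.4]
   [   0  148   39   81 2328] [ 15.4 192.4]
   [335 187  14  17 125] [340.6 194.1]
   [499 214  13  49 469] [506.1 239.6]
   [388 224  16  26 270] [395.4 238.4]
   [155 235  12  11 108] [160.7 240.1]
   [249 306  10   9  69] [253.5 309.6]
   [  0 318  66  27 485] [ 28.6 331.5]
   [ 475  337   37   47 1121] [496.9 358. ]
   [  0 344  29  21 243] [ 12.7 354.7]
```

```bash
python3 -c "
from workcell import bot
print(bot.finish_job())"
```

```text
the job is handed in; nothing more can be done
None
```

I plugged the round-headed tag home in the caddy's socket, lifted the caddy and turned it a quarter turn with the tag end towards the coaster, then handed the job in while holding it still and level about 12 cm up. The final level and tag position were checked by numbers from the wrist camera, but the ball was mostly hidden behind the handle and only its visible edge showed it near the centre; no verdict came back.

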